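# Swing out the third leg of the tripod base

### The job

The grey tripod base on the bench is to be set up for a support rod: two of its legs already point straight out from the hub, the third is still folded back towards its neighbour. Swing the folded leg out until it clicks fully home against its end stop, so that the three legs stand evenly spread, and let go of it. Leave the specimen cup beside the base where it stands.

Things in the scene. Friction and masses are not known exactly. Their poses are not given: they have to be found in the camera images.
- leg (a joint): vertical-axis hinge of the tripod base's folding leg: 0 folded, grows CLOCKWISE seen from above as it swings out; 1.571 = fully out at a hard stop. Starts at 0 to 0.3. Stays where it is left up to 0.8 (0.35 N at the knob turns it); a spring detent resists from 0.8 to 1.3 with up to about 2.2 N at the knob, pushing the leg back to 0.8 if let go, and snaps it home to 1.571 beyond 1.36
- leg_knob (a point): centre of the black levelling knob at the outer end of the folding leg: upright cylinder, 20 mm diameter, 38 to 70 mm above the bench, fixed to the leg; this point is on its axis, 54 mm above the bench, 100 mm from the hinge axis. x axis points outward along the leg, z up. The other two legs have like knobs, the nearest about 110 mm away at the start
- leg_hinge (a point): point on the folding leg's hinge axis, 54 mm above the bench, 38 mm from the hub's axis; it stays put. x axis along the leg, z up. The base is held fast to the bench: grey hub 60 mm across, 72 mm high, with three like aluminium legs 18 mm wide whose tops are 32 mm above the bench; the two that are already out cannot turn
- cup: specimen cup with a wide screw lid, 64 mm across and 71 mm high, standing upright on the bench beside the base, opposite the direction in which the folding leg will point; origin at the centre of its underside; to be left alone

How it is judged:
At the end, for the whole second after the job is handed in: the leg is at its end stop, seated in the detent (joint within 0.175 rad, 10 degrees, of 1.571), at rest and released; the cup stands upright within 20 mm of where it was (value of joint leg above 1.396 rad and velocity of joint leg between -0.05 and 0.05 rad/s and distance of cup from where it was at the start of the episode below 0.02 m and angle between cup's own z axis and vertical below 0.17 rad); the robot touches nothing.
It fails at once if the specimen cup is shoved 20 mm or tipped (distance of cup from where it was at the start of the episode above 0.02 m or angle between cup's own z axis and vertical above 0.17 rad).
It also fails if it takes over 32 s, if anything falls off the work surface, if the arm or the gripper's body presses on something with over 40 N, if the wrist force passes 120 N, or if a joint passes its speed limit or range.

### The arm

A 6-joint arm with a two-finger parallel gripper is mounted at the origin on a cart in front of the work surface, level with it; the furniture and walls round the work are solid. World frame = base frame: x ahead of the robot, y to its left, z up, the work surface at z = 0. Lengths are in m, angles in rad, forces in N, time in s.
With the tool pointing down it reaches from about 0.425 to 0.95 m from the base axis. Payload 3.5 kg.
Tool frame: the origin (TCP) lies on the centre line of the jaws, within the pads' length; the fingertips stand 17 mm ahead of it and the grasp point (between the pads) lies 2 mm behind it; x points along the fingers, y is the direction in which the jaws open and shut, and the axes are right-handed (so a half turn about x gives the same grasp; the last joint's range is limited). The gripper opens to 85 mm and grips with 20 to 120 N. Pads are 22 mm wide; open, the fingers measure 114 mm over their backs; the gripper's body (76 mm by 85 mm) begins 54 mm behind the grasp point. The pads swing forward as they close: fully open they stand 13 mm farther back than shut.
Start: joints at [-1.48, 0.286, 1.577, -0, 1.279, -0.15], TCP at [0.161, -0.656, 0.248] pointing down, gripper open.
Joint ranges: [-2.77, 2.77], [-0.9, 2.22], [0.21, 2.48], [-1.53, 4.67], [0.24, 2.81], [-2.84, 2.84]. Speed limits (rad/s): [2.79, 2.79, 3.14, 3.14, 3.14, 3.14].

### API

Orientations are given as a unit quaternion [w, x, y, z].
In Python, from cell import ctrl gives the robot as it stands. Calls block until the motion is done:
- ctrl.move_to(position, orientation): joint-space move of the TCP to a pose.
- ctrl.move_linear(position, speed=0.15, attitude=None, stop_force=None): straight line of the TCP; attitude=None keeps the orientation; speed is the mean speed in m/s. With stop_force (N) it stops when the force on the tool has changed by that much, and returns True; else False.
- ctrl.move_j(angles): joint-space move.
- ctrl.set_gripper(opening, f_grip=None): finger opening in m; f_grip is the grip in N (None keeps the last); returns when the fingers have stopped.
- ctrl.sleep(seconds).
- ctrl.solve_ik(position, orientation): joint angles nearest the present ones, or None.
- ctrl.state(): the state.
- ctrl.capture(name): name is "scene" or "top"; returns the picture (384x512x3 uint8, red, green, blue); there is no depth.
- ctrl.camera_params(name): a dict with "mtx" (3x3 intrinsics, pixels), "T" (4x4, takes a point from camera to world coordinates). Camera axes: x right, y up, looking along -z (the intrinsics and any distortion apply to the point x, -y, -z); pixel columns grow to the right and rows downward; lengths in m; the calibration is good to about 2 mm. A picture is of the moment at which its call begins. camera_params takes no time and is no camera call.
A pose or a line that the arm cannot do raises ctrl.MotionError and nothing moves.
- ctrl.sign_off(): hands the job in, once; it reports no verdict.
The state is a dict: "t": time; "joint_positions": joint angles; "dq": joint speeds; "effort": joint torques, N m; "tool_pos": TCP position; "ee_rot": TCP orientation; "ft_force": force on the tool from outside, world axes, zero at the start; "wrist_torque": the same for the moment, N m; "finger_gap": finger opening in m.
Only numpy, scipy, OpenCV 4.12 (cv2) and the standard library are available. Lean on these libraries where they do the work, as an engineer would, in place of code of your own. Each camera call takes 0.05 s, during which the arm holds its last target. There are 200 camera calls.

## Working session

There is one attempt and no reset: what is moved stays moved. The work goes in short steps, each a Python script; the robot and the scene stay as the last script left them, time stands still between calls to the robot, and variables do not carry over. Pictures are saved under pics/ and viewed, about 8 in all and at most 12, crops included, and the job is handed in when it is done.

```bash
mkdir -p pics
python3 - <<'E'
from cell import ctrl
import cv2,numpy as np
for n in("top","scene"):
    im=ctrl.capture(n); cv2.imwrite(f"pics/{n}0.png",im[:,:,::-1])
    p=ctrl.camera_params(n); print(n,{k:np.round(v,4).tolist() if hasattr(v,'__len__') and not isinstance(v,str) else v for k,v in p.items()})
print(ctrl.state())
E
```

```text
top {'mtx': [[358.9696, 0.0, 253.3458], [0.0, 358.9696, 193.787], [0.0, 0.0, 1.0]], 'T': [[0.005, 0.9821, -0.1882, 0.3867], [-1.0, 0.0057, 0.0032, 0.2809], [0.0042, 0.1882, 0.9821, 0.9166], [0.0, 0.0, 0.0, 1.0]]}
scene {'mtx': [[468.9186, 0.0, 255.8921], [0.0, 468.9186, 194.6839], [0.0, 0.0, 1.0]], 'T': [[-0.4537, 0.6784, -0.5778, 0.0434], [-0.8911, -0.3503, 0.2884, 0.5232], [-0.0067, 0.6458, 0.7635, 0.7139], [0.0, 0.0, 0.0, 1.0]]}
{'t': 0.1, 'joint_positions': array([-1.47999060e+00,  2.87118447e-01,  1.57802297e+00,  2.21682337e-05,
        1.27859496e+00, -1.50055815e-01]), 'dq': array([-0.00011475,  0.00056631, -0.00391674, -0.00098179,  0.00038424,
        0.00094392]), 'effort': array([ 7.36385064e-04, -4.07296944e+01, -2.93698668e+01, -1.64468479e-04,
        3.38833590e-03, -1.49846778e-05]), 'tool_pos': array([ 0.16096044, -0.65495927,  0.247062  ]), 'ee_rot': array([ 0.08419205,  0.70201501,  0.08570678, -0.70195511]), 'ft_force': array([ 0.22482935, -0.65033356, -0.01063173]), 'wrist_torque': array([ 0.00186126,  0.00971736, -0.02717198]), 'finger_gap': 0.08529041692761895}
```

View pics/top0.png

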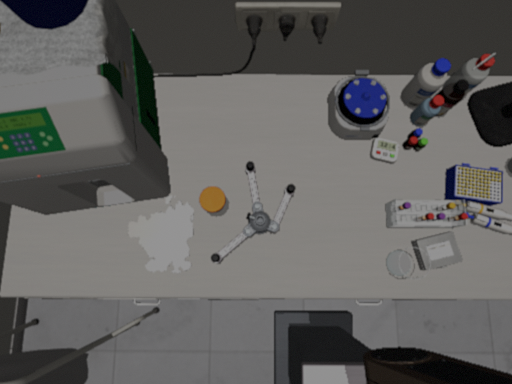

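View pics/scene0.png

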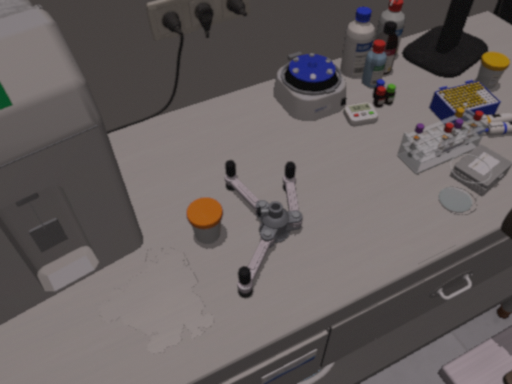

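The top view shows the hub near (260,221), the folding leg's knob at (291,188), the fixed knobs at (250,167) and (215,258), and the cup lid at (212,200). The leg has to swing clockwise, to the right and then down in the image.

```bash
cat > h.py <<'E'
from cell import ctrl
import cv2,numpy as np
def ray(n,uv,z):
    p=ctrl.camera_params(n);K=np.array(p["mtx"]);T=np.array(p["T"])
    d=np.linalg.inv(K)@[uv[0],uv[1],1]; d=T[:3,:3]@(d*[1,-1,-1]); o=T[:3,3]
    return o+d*(z-o[2])/d[2]
def proj(n,P):
    p=ctrl.camera_params(n);K=np.array(p["mtx"]);T=np.array(p["T"])
    c=T[:3,:3].T@(np.array(P)-T[:3,3]); q=K@(c*[1,-1,-1]); return q[:2]/q[2]
def crop(n,name,x0,y0,w,h,s):
    im=ctrl.capture(n)[y0:y0+h,x0:x0+w,::-1]
    cv2.imwrite("pics/"+name,cv2.resize(im,None,fx=s,fy=s,interpolation=cv2.INTER_CUBIC))
E
python3 - <<'E'
from h import *
crop("top","c1.png",200,150,110,120,5)
for nm,uv,z in(("hub",(260,221),.072),("knob",(291,188),.07),("f1",(250,167),.07),("f2",(215,258),.07),("hinge",(275,228),.035),("cup",(212,200),.071)): print(nm,ray("top",uv,z).round(4))
print(ctrl.camera_params("top").keys())
E
```

```text
hub [0.4832 0.2621 0.072 ]
knob [0.5636 0.1875 0.07  ]
f1 [0.6153 0.2867 0.07  ]
f2 [0.3967 0.3664 0.07  ]
hinge [0.4704 0.2244 0.035 ]
cup [0.533  0.3769 0.071 ]
dict_keys(['mtx', 'T'])
```

View pics/c1.png

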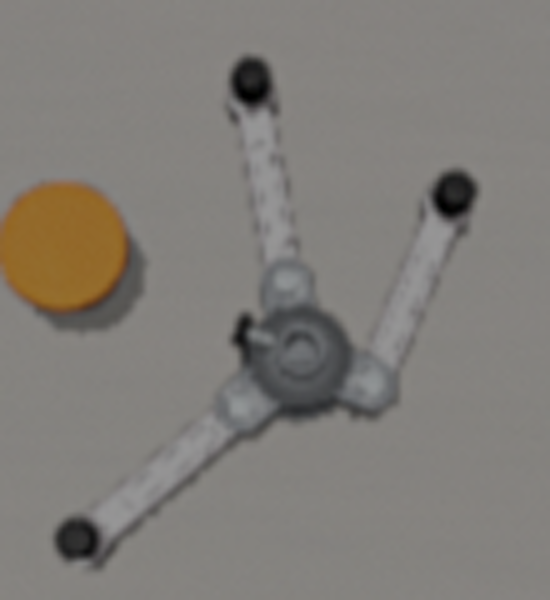

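```bash
cat >> h.py <<'E'
from scipy.spatial.transform import Rotation as R
f1=ray("top",(250.2,165.6),.07)[:2];f2=ray("top",(215.4,257.6),.07)[:2]
d=(f1-f2)/np.linalg.norm(f1-f2); out=np.array([d[1],-d[0]])
hub=(f1+f2)/2+.069*out; hinge=hub+.038*out; phi1=np.arctan2(out[1],out[0])
def pose(a,off,z,s=1,rad=.1):   # a: leg joint angle; off: tool centre behind the knob (counter-clockwise side)
    p=phi1+np.pi/2-a; r=np.array([np.cos(p),np.sin(p),0]); t=np.array([r[1],-r[0],0])
    pos=np.r_[hinge,0]+rad*r-off*t+[0,0,z]
    y=s*r; x=np.array([0,0,-1.]); M=np.c_[x,y,np.cross(x,y)]
    q=R.from_matrix(M).as_quat(); return pos,q[[3,0,1,2]]
E
python3 - <<'E'
from h import *
k=ray("top",(291,188),.07)[:2]-hinge
a0=phi1+np.pi/2-np.arctan2(k[1],k[0]); print("hub",hub,"hinge",hinge,"out",out,"r",np.hypot(*k),"a0",a0, "base dist",np.hypot(*(f1-f2)))
for s in(1,-1):
  for a in(0,.5,1,1.5): 
    q=ctrl.solve_ik(*pose(a,.022,.06,s)); print(s,a,None if q is None else q.round(2))
  q=ctrl.solve_ik(*pose(a0,.045,.2,s)); print(q)
print(ctrl.solve_ik(np.array([.12,-.5,.25]),ctrl.state()["ee_rot"]))
E
```

```text
hub [0.48493215 0.26089751] hinge [0.47210999 0.22512612] out [-0.33742516 -0.94135236] r 0.09896711152055432 a0 0.04580728268259143 base dist 0.23504843497085343
1 0 [ 0.19  0.37  1.85 -0.    0.92  0.53]
1 0.5 [ 0.11  0.31  1.93 -0.    0.9   0.96]
1 1 [ 0.06  0.22  2.05 -0.    0.88  1.41]
1 1.5 [ 0.05  0.11  2.17 -0.    0.86  1.89]
[ 2.12499445e-01  2.20344569e-01  1.74732161e+00 -4.44089210e-16
  1.17392648e+00  6.02487022e-01]
-1 0 [ 0.19  0.37  1.85 -0.    0.92 -2.61]
-1 0.5 [ 0.11  0.31  1.93 -0.    0.9  -2.18]
-1 1 [ 0.06  0.22  2.05 -0.    0.88 -1.74]
-1 1.5 [ 0.05  0.11  2.17 -0.    0.86 -1.25]
[ 0.21249944  0.22034457  1.74732161  0.          1.17392648 -2.53910563]
[-1.53271230e+00 -7.28359145e-02  1.96397171e+00 -1.10693633e-04
  1.25237330e+00 -2.02701272e-01]
```

Run:
```python
from h import *
ctrl.set_gripper(0.0)
q=np.array(ctrl.solve_ik(np.array([.12,-.5,.25]),ctrl.state()["ee_rot"])); ctrl.move_j(q)
q[0]=.2;q[5]=.6; ctrl.move_j(q)
ctrl.move_to(*pose(.046,.045,.17))
print(ctrl.move_linear(pose(.046,.045,.062)[0],.12,stop_force=5))
s=ctrl.state();print(s["t"],s["tool_pos"],s["ft_force"],s["finger_gap"])
crop("scene","c2.png",170,100,170,210,3)
```

```text
False
6.0167 [0.5825249  0.22891512 0.063143  ] [ 0.40198215 -0.29910101 -0.07759584] -5.111468235229241e-05
```

View pics/c2.png

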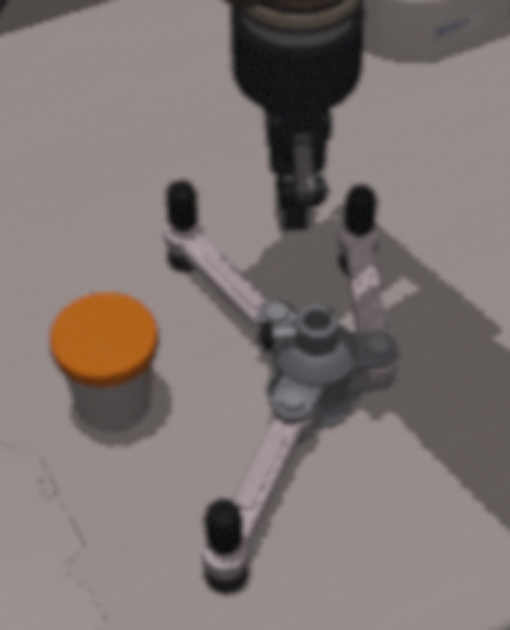

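The closed fingers are between the fixed knob and the folding knob, level with both and touching neither. Next is the push along the arc.

Run:
```python
from h import *
for a in [.046,.3,.55,.8,1.0,1.15,1.3,1.42]:
    p,q=pose(a,.021,.062); hit=ctrl.move_linear(p,.08,attitude=q,stop_force=15)
    s=ctrl.state(); t=-R.from_quat(s["ee_rot"][[1,2,3,0]]).as_matrix()[:,2]@s["ft_force"]
    print(a,hit,round(s["t"],2),s["tool_pos"].round(4),"F",round(t,2))
    if hit: break
crop("top","c3.png",200,150,130,140,4)
```

```text
0.046 False 6.52 [0.5724 0.2058 0.0621] F -0.73
0.3 False 6.99 [0.5649 0.182  0.0621] F 0.46
0.55 False 7.46 [0.5514 0.1607 0.0622] F 0.37
0.8 False 7.92 [0.5331 0.1431 0.0622] F -0.46
1.0 False 8.33 [0.5157 0.1327 0.0623] F 0.06
1.15 False 8.68 [0.501  0.1272 0.0621] F 0.32
1.3 False 9.02 [0.4858 0.1239 0.0619] F -0.1
1.42 False 9.32 [0.4738 0.123  0.062 ] F -0.07
```

View pics/c3.png

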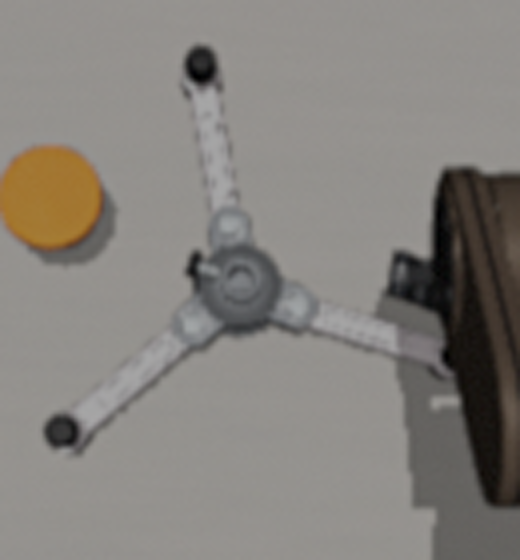

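The leg looks close to home, but the arm hides the knob. I'll press on gently until it meets the stop, then back off and look.

Run:
```python
from h import *
for a in [1.5,1.571,1.64]:
    p,q=pose(a,.021,.062); hit=ctrl.move_linear(p,.04,attitude=q,stop_force=6)
    s=ctrl.state(); t=-R.from_quat(s["ee_rot"][[1,2,3,0]]).as_matrix()[:,2]@s["ft_force"]
    print(a,hit,round(s["t"],2),s["tool_pos"].round(4),"F",round(t,2))
    if hit: break
ctrl.move_linear(pose(1.5,.05,.062)[0],.08)
p=ctrl.state()["tool_pos"]+[0,0,.15]; ctrl.move_linear(p,.15)
q=ctrl.state()["joint_positions"].copy(); q[0]-=.8; ctrl.move_j(q)
crop("top","c4.png",200,150,130,140,4); print(ctrl.state()["t"],ctrl.state()["ft_force"])
print(proj("top",np.r_[hinge+.1*out,.07]))
```

```text
1.5 False 9.72 [0.4658 0.1232 0.0621] F 0.01
1.571 True 9.98 [0.4605 0.1236 0.0626] F 2.31
13.2417 [0.50032704 0.3775655  0.38479892]
[315.87944292 240.44896739]
```

View pics/c4.png

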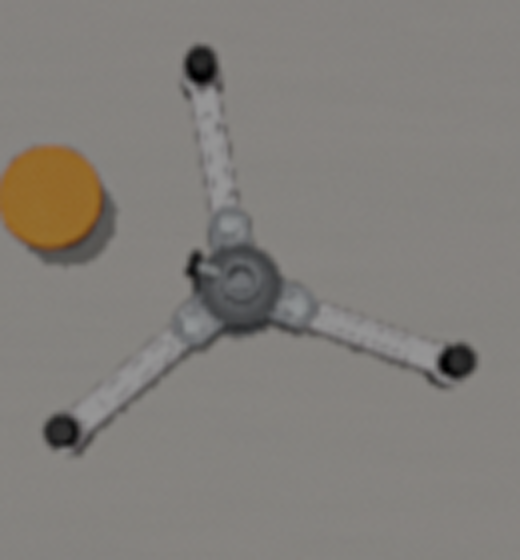

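The picture shows the knob at (314.2,240.0), against (315.9,240.4) predicted for fully out. The offset lies almost along the leg, so the angle is right. The cup lid is still at about (212,199).

Run:
```python
from h import *
k=ray("top",(314.2,240),.07)[:2]-hinge; print("leg",phi1+np.pi/2-np.arctan2(k[1],k[0]))
ctrl.sleep(.3); print(np.abs(ctrl.state()["dq"]).max()); ctrl.sign_off()
```

```text
leg 1.5744932794110502
0.0043814318449316245
the job is handed in; nothing more can be done
```

The folding leg is swung out to its end stop and released, and the job is handed in at about 13.6 s of the 32 s allowed. I pushed its knob round with the closed fingers, past the detent, until the tool force rose at the stop, then backed the arm off.

- **Leg:** the last top picture puts it at 1.574 rad, against the 1.571 stop. It stayed there after release with nothing touching it, so the detent is holding it. The force reading at the stop tripped the 6 N limit.
- **Spread:** the three legs look evenly spread. The knob showed about 2 pixels from its predicted spot, nearly all along the leg, so the angle is not affected.
- **Cup:** its lid is at the same place as at the start to within about a pixel (about 2.4 mm), and it is upright.
- **Robot:** the arm is clear of the base and cup, and was at rest when I signed off.
- **Less certain:** the force readings during the push stayed within 1 N and gave no clear sign of the detent, so I relied on the pictures for that.

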